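# Seat the phone cradle on its splined post and hold it down

## Robot

A 6-joint arm with a two-finger parallel gripper is mounted at the origin on the work surface. World frame = base frame: x ahead of the robot, y to its left, z up, the work surface at z = 0. Lengths are in m, angles in rad, forces in N, time in s.
With the tool pointing down it reaches from about 0.3 to 0.775 m from the base axis. Payload 14.6 kg.
Tool frame: the origin (TCP) lies on the mounting face of the last link; the fingertips stand 199 mm ahead of it and the grasp point (between the pads) lies 180 mm ahead of it; z points along the fingers, y is the direction in which the jaws open and shut (so a half turn about z gives the same grasp; the last joint's range is limited). The gripper opens to 94 mm and grips with 3 to 60 N. Pads are 16 mm wide; open, the fingers measure 119 mm over their backs; the gripper's body (75 mm by 177 mm) begins 78 mm behind the grasp point.
Start: joints at [-1.307, 0.3, 1.521, -0, 1.321, -0.067], TCP at [0.179, -0.52, 0.405] pointing down, gripper open.
Joint ranges: [-3.03, 3.03], [-0.79, 2.21], [0.23, 2.52], [-1.04, 4.18], [0, 3.07], [-2.55, 2.55]. Speed limits (rad/s): [2.22, 2.22, 2.57, 3.14, 3.14, 3.14].

## Interface

Orientations are given as [roll, pitch, yaw] about the fixed x, y, z axes, in that order (R = Rz(yaw) Ry(pitch) Rx(roll)).
In Python, from station import sensors, vision, job gives the robot as it stands. The module is installed in compiled form; this text tells all that it offers.
- The arm moves only by the tool arm_command, never from a script. Its argument "plan" is one flat list of numbers, 5 for each row, row after row: the closure, from -1 (fully open) to 1 (shut), so that 0 is half open, then the shift along the world's x, y, z scaled (see below), then the turn about the world's z scaled (see below). A call has 1 to 20 rows; each row is the pose to reach, as a shift and turn from the pose commanded when the call began; what a row does not reach only later rows make up. The controller multiplies each number of a shift by 400 mm and each number of a turn by 120 degrees. A row lasts 1/10 s, in which the tool goes at most 50 mm and 8.59 degrees, less where a joint would pass 70% of its speed; a pose out of reach is approached as far as the arm can. A call with a number of a shift or a turn outside -1 to 1 is refused whole. A call with a gripper value outside its range is refused whole. The fingers move at their own pace and stop on an object; "newtons" is the grip in N (left out, the last holds). Time passes only in rows, so rows that repeat a pose let the fingers close. It gives the time, the measured TCP pose, the force and the opening at its end, in the units of the state.
- sensors.get_obs(): the state, without advancing time (a new reading comes with each control period).
- vision.camera(name): name is "scene" or "top" or "wrist"; returns the picture (480x640x3 uint8, blue, green, red); there is no depth.
- vision.camera_params(name): a dict with "intrinsics" (3x3 intrinsics, pixels), "k1" (the pictures are not rectified: a ray, as slopes to the right and down, at radius r is drawn at 1 + k1 r^2 times it, then the intrinsics apply), "rvec" (rotation vector, rad) and "tvec" (3), from world to camera coordinates, as OpenCV has them. Camera axes: x right, y down, z forward; pixel columns grow to the right and rows downward; lengths in m; the calibration is good to about 2 mm. A picture is of the moment at which its call begins: read the wrist's pose just before it. camera_params takes no time and is no camera call; for the wrist camera it gives the pose at the moment of the call.
- job.hand_in(): hands the job in, once; it reports no verdict.
Trained networks look in the newest picture that a camera, given by its name, has taken for a name from the list of things; names that differ only in an ending like _2 or _b are one class to them, and where a whole thing is asked for, a point or a joint stands for the part that bears it (a point fixed in the world has none). Each returns a list of dicts, best first, with "confidence" (0 to 1); they miss things now and then, are a little off and sometimes report something else, mostly with a low value. They report only what shows in the picture. A call takes as long as a camera call. They do not tell look-alikes from the thing itself.
- vision.search_frame(name, camera): "at" ([row, column] in pixels, amid what is visible of it).
- vision.silhouettes(name, camera): "mask" (480x640 bool, what is visible of it) and "at" ([row, column] in pixels, amid what is visible of it).
- vision.pinpoint(name, camera): "at" ([row, column] in pixels: a listed point, or the origin of a listed thing).
The state is a dict: "time_s": time; "qpos": joint angles; "joint_vel": joint speeds; "tau": joint torques, N m; "ee_pos": TCP position; "eef_rot": TCP orientation; "force": force on the tool from outside, world axes, zero at the start; "moment": the same for the moment, N m; "grip_width": finger opening in m.
Only numpy, scipy, OpenCV 4.12 (cv2) and the standard library are available. Lean on these libraries where they do the work, as an engineer would, in place of code of your own. Each camera call takes 0.05 s, during which the arm holds its last target.

## Task

Put the charging cradle back on the dock: set it over the splined post, facing the same way as the dock, let the splines mesh and push it fully down against the springy contact ring until it sits on the dock. Keep hold of it and keep it pressed down, because I am about to tighten its screw: the program finishes with the gripper still holding the cradle home. Leave the other things on the shelf where they are.

Things in the scene. Friction and masses are not known exactly. Their poses are not given: they have to be found in the camera images.
- cradle: Loose grey plastic phone cradle, 0.15 to 0.26 kg, 122 mm tall, standing on the shelf. Origin: centre of its underside, on the hub's axis; z up, front to -x. Round hub 48 mm across, 40 mm tall, a steel screw standing 5 mm out of its back at z 24; above it a ledge 72 mm (y) wide, x -28 to +12, z 40 to 46; a lip along the ledge's front; an upright back plate (see plate_top).
- plate_top (a point): Middle of the top edge of the cradle's upright back plate, 122 mm above its underside, straight above the hub's axis. The plate is 10 mm thick (cradle's x), 60 mm wide (its y), flat on both sides from z 68 to 122 mm: the place to grip, across its thickness, from above.
- lip_mid (a point): Middle of the top edge of the cradle's front lip (72 mm long, 6 mm thick): 25 mm in front of the axis, 60 mm above the underside.
- bore_mouth (a point): Centre of the splined bore in the cradle's underside (same point as its origin). Bore 36 mm deep, 31 mm across, six equal slots 7 mm wide at 0, 60, 120 .. degrees from the cradle's x; between them six teeth, tips 11.5 mm from the axis. About 1.3 mm clearance on the post all round, 6 degrees of turning play either way once meshed.
- dock: Grey plastic dock screwed to the shelf (fixed; place and yaw differ each time). Origin: on the shelf under the post's axis; z up, front to -x. Base x -55 to +70, y -55 to +55, deck at z 18 mm; a raised power block along the whole back edge (x 42 to 70, top at z 34) shows its back. Home, the cradle's underside rests on the deck: 18 mm above this origin.
- post_top (a point): Top of the dock's upright steel post, 50 mm above the shelf. From the top: plain tapered nose 12 to 20 mm across, z 50 down to 42, centring the bore; then six ribs 4.5 mm wide, 28 mm across, at 0, 60, 120 .. degrees from the dock's x, z 42 (top 2 mm pointed like a roof) down to 18; core 20 mm across. Ribs mesh once the cradle's underside is below z 40.
- contact_ring (a joint): Springy brass contact ring, 43 mm across, around the foot of the post. Value in m: 0 fully up (its top 8 mm above the deck), 0.008 pushed down flush with the deck. The spring pushes up with 6 N at 0 and 10 N at 0.008, so the weight of the cradle alone does not push it down.
- phone: Bystander: black phone in a rubber case, 152 x 76 x 11 mm, lying flat. Origin: centre of its underside.
- key: Bystander: brass key on a steel ring, 80 mm long with the ring, about 27 mm wide, 6 mm tall, lying flat. Origin: under the key's round head; its blade points along +x.
- dish: Bystander: white ceramic dish, 110 mm across, 28 mm tall. Origin: centre of its underside.
- adapter: Bystander: white mains adapter, 44 x 44 x 30 mm, two pins 18 mm long out of its +x face. Origin: centre of its underside.
- glasses_case: Bystander: brown spectacles case, 62 x 160 x 40 mm, lying flat. Origin: centre of its underside.
- gel_bottle: Bystander: clear bottle, 48 mm across, 130 mm tall, standing. Origin: centre of its underside.
- torch: Bystander: metal torch lying down, 130 mm long (along its x), 29 mm thick. Origin: underneath its middle.
Things that resemble listed ones, but are neither listed nor needed, are in the scene too. What is shaped like the cradle but orange or red is not meant.

How it is judged:
By the outcome, as a careful person would: the job done as asked, in the order asked, and still so for the second after the job is handed in, while the arm keeps its last pose, push and grip.
It also fails if it takes over 45 s, if anything falls off the work surface, if the arm or the gripper's body presses on something with over 40 N, if the wrist force passes 120 N, or if a joint passes its speed limit or range.

## Working session

There is one attempt and no reset: what is moved stays moved. The work goes in short steps, Python scripts to look and compute and a tool call to move; the robot and the scene stay as the last step left them, time stands still between calls to the robot, and variables do not carry over. Pictures are saved under pics/ and viewed, and the job is handed in when it is done.

Besides the shell and the picture viewer there is one more tool, called in YAML: its name, and indented under it one key for each argument. arm_command: Moves the arm, as the interface text tells. Its arguments: {"type":"object","properties":{"plan":{"type":"array"},"newtons":{"type":"number"}},"required":["plan"]}

```bash
mkdir -p pics; ls; cat > h.py <<'E'
import numpy as np, cv2
from station import sensors, vision, job
def snap(cam, fn):
    im=vision.camera(cam); cv2.imwrite('pics/'+fn,im); return im
def P(cam):
    p=vision.camera_params(cam); K=np.array(p['intrinsics'],float); R=cv2.Rodrigues(np.array(p['rvec'],float))[0]; t=np.array(p['tvec'],float).ravel()
    return K,float(p['k1']),R,t
def ray(cam,rc,par=None):
    K,k1,R,t=par or P(cam)
    d=np.array([k1,0,0,0,0.]) 
    uv=cv2.undistortPoints(np.array([[[rc[1],rc[0]]]],float),K,d)[0,0]
    return -R.T@t, R.T@np.array([uv[0],uv[1],1.])
def atz(cam,rc,z,par=None):
    o,d=ray(cam,rc,par); return o+d*(z-o[2])/d[2]
def proj(cam,pts,par=None):
    K,k1,R,t=par or P(cam)
    q,_=cv2.projectPoints(np.array(pts,float).reshape(-1,3),cv2.Rodrigues(R)[0],t,K,np.array([k1,0,0,0,0.]))
    return q[:,0,::-1]
def tri(obs):
    A=np.zeros((3,3));b=np.zeros(3)
    for o,d in obs:
        d=d/np.linalg.norm(d);M=np.eye(3)-np.outer(d,d);A+=M;b+=M@o
    return np.linalg.solve(A,b)
E
python3 - <<'E'
from h import *
np.set_printoptions(precision=4,suppress=True)
print(sensors.get_obs())
for c in ['scene','top','wrist']:
    snap(c,c+'0.png'); K,k1,R,t=P(c); print(c,K.tolist(),k1,-R.T@t,R[2])
    for n in ['cradle','dock']:
        for r in vision.silhouettes(n,c): print(n,r['confidence'],r['at'],r['mask'].sum())
    for n in ['plate_top','lip_mid','bore_mouth','post_top','cradle','dock']:
        for r in vision.pinpoint(n,c): print('pt',n,round(r['confidence'],2),r['at'])
E
```

```text
pics
{'time_s': 0.0, 'qpos': array([-1.3066,  0.3005,  1.5216,  0.    ,  1.3207, -0.0666]), 'joint_vel': array([ 0.0003, -0.0012,  0.0009, -0.0012,  0.0003, -0.0011]), 'tau': array([ -0.0006, -53.1806, -35.2738,   0.0708,   0.0244,  -0.0001]), 'ee_pos': array([ 0.1786, -0.5201,  0.4041]), 'eef_rot': array([-3.1404, -0.0001,  0.3307]), 'force': array([-0.3894,  0.2371,  0.1248]), 'moment': array([-0.0118,  0.0211,  0.0096]), 'grip_width': 0.0936635613726819}
scene [[446.2260886001761, 0.0, 319.5369754317279], [0.0, 446.2260886001761, 234.57586402601396], [0.0, 0.0, 1.0]] 0.0005142589314075426 [1.1024 0.0478 0.9703] [-0.5456 -0.0349 -0.8373]
cradle 0.75 [233.7, 420.5] 830
cradle 0.72 [237.9, 373.5] 910
cradle 0.72 [205.9, 449.6] 650
cradle 0.66 [195.6, 390.1] 848
cradle 0.63 [165.3, 418.4] 835
dock 0.67 [349.9, 323.7] 2415
dock 0.61 [248.6, 243.8] 1999
pt plate_top 0.96 [188.2, 461.6]
pt plate_top 0.95 [223.4, 374.3]
pt plate_top 0.8 [147.2, 423.1]
pt plate_top 0.74 [220.3, 426.0]
pt plate_top 0.67 [177.5, 396.4]
pt lip_mid 0.94 [229.4, 373.8]
pt lip_mid 0.93 [183.8, 386.8]
pt lip_mid 
[... 1243 characters left out ...]
5.5]
pt lip_mid 0.72 [268.2, 242.2]
pt bore_mouth 0.74 [306.8, 267.9]
pt bore_mouth 0.74 [298.6, 216.4]
pt bore_mouth 0.7 [265.8, 281.7]
pt bore_mouth 0.64 [344.3, 237.6]
pt bore_mouth 0.61 [261.4, 244.0]
pt bore_mouth 0.58 [184.4, 261.8]
pt post_top 0.6 [257.0, 394.2]
pt post_top 0.55 [183.1, 263.3]
pt cradle 0.89 [260.7, 281.3]
pt cradle 0.86 [300.8, 213.4]
pt cradle 0.75 [307.4, 265.4]
pt cradle 0.71 [264.0, 245.3]
pt cradle 0.7 [341.5, 233.4]
pt dock 0.58 [259.4, 391.3]
pt dock 0.58 [267.5, 283.9]
wrist [[420.08348486045827, 0.0, 330.07210468495987], [0.0, 420.08348486045827, 233.57058858890542], [0.0, 0.0, 1.0]] -0.00027799358841343845 [ 0.2452 -0.497   0.385 ] [-0.2301 -0.0781 -0.97  ]
```

View pics/scene0.png

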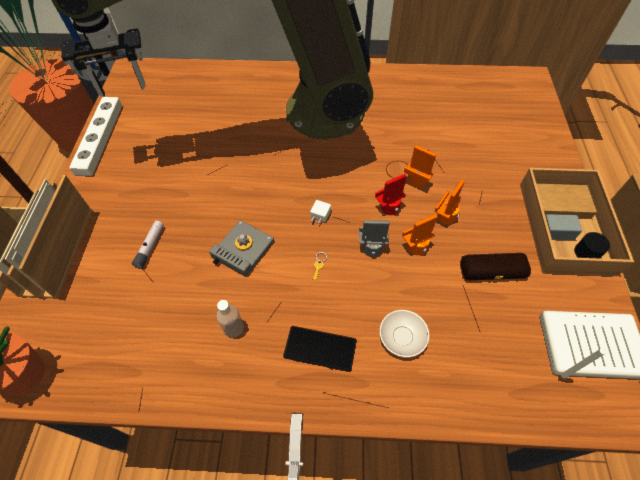

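View pics/top0.png

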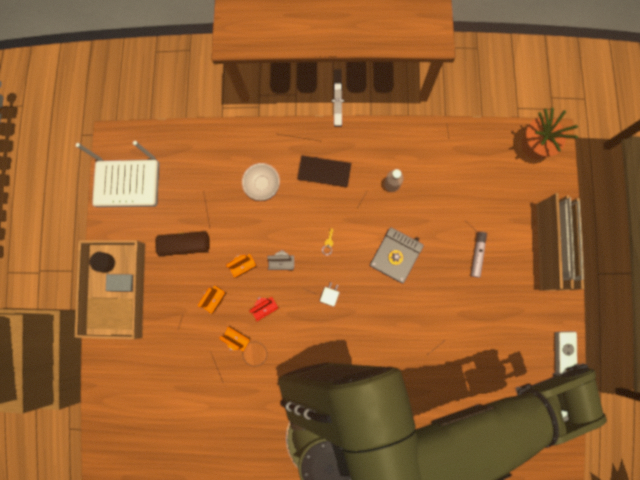

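View pics/wrist0.png

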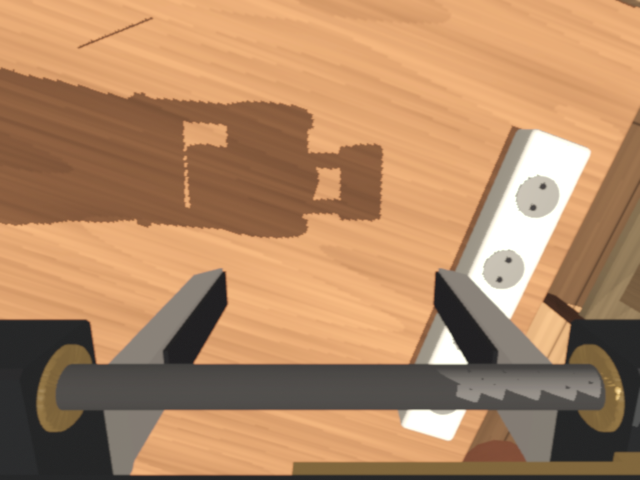

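```bash
python3 - <<'E'
from h import *
np.set_printoptions(precision=4,suppress=True)
for n,s,t in [('plate',(223.4,374.3),(255.2,277.9)),('lip',(229.4,373.8),(272.1,280.5)),('bore',(249,371.7),(265.8,281.7)),('cr',(248.1,369.2),(260.7,281.3)),('post',(235.9,245),(257,394.2)),('dock',(249.8,245.3),(259.4,391.3))]:
    print(n,tri([ray('scene',s),ray('top',t)]))
a=cv2.imread('pics/scene0.png')[190:290,190:450]; cv2.imwrite('pics/sc_crop.png',cv2.resize(a,None,fx=3,fy=3,interpolation=2))
a=cv2.imread('pics/top0.png')[210:300,230:440]; cv2.imwrite('pics/tp_crop.png',cv2.resize(a,None,fx=3.5,fy=3.5,interpolation=2))
E
```

```text
plate [0.514  0.1397 0.1229]
lip [0.4745 0.1441 0.0392]
bore [ 0.497   0.1452 -0.0181]
cr [0.5098 0.1402 0.0072]
post [ 0.5159 -0.1745  0.0522]
dock [ 0.5163 -0.1779 -0.0125]
```

View pics/sc_crop.png

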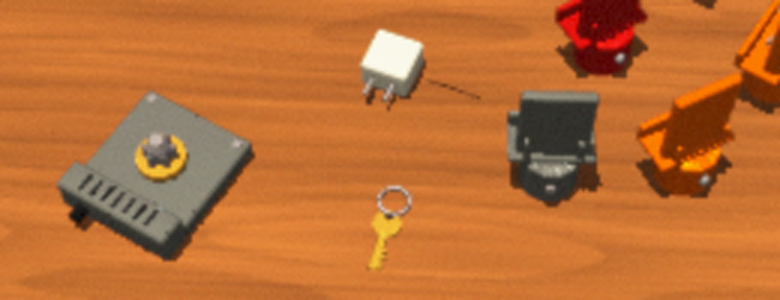

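View pics/tp_crop.png

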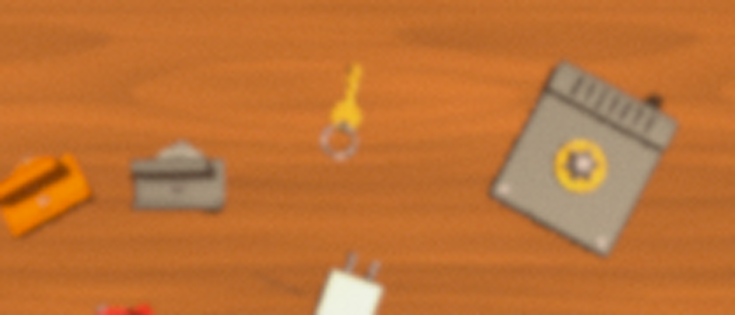

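arm_command:
  plan: [-1,0.84,0.86,0.04,0.37,-1,0.84,0.86,0.04,0.37,-1,0.84,0.86,0.04,0.37,-1,0.84,0.86,0.04,0.37,-1,0.84,0.86,0.04,0.37,-1,0.84,0.86,0.04,0.37,-1,0.84,0.86,0.04,0.37,-1,0.84,0.86,0.04,0.37,-1,0.84,0.86,0.04,0.37,-1,0.84,0.86,0.04,0.37,-1,0.84,0.86,0.04,0.37,-1,0.84,0.86,0.04,0.37,-1,0.84,0.86,0.04,0.37]

```text
time_s: 2.65
ee_pos: [0.5141, -0.1769, 0.4206]
eef_rot: [-3.141, 0.0, 1.105]
force: [0.5, -0.6, 0.2]
grip_width: 0.0941
```

```bash
python3 - <<'E'
from h import *
np.set_printoptions(precision=4,suppress=True)
print(sensors.get_obs()['ee_pos'],sensors.get_obs()['eef_rot'])
snap('wrist','w1.png'); K,k1,R,t=P('wrist'); print(-R.T@t,R[2])
for n in ['post_top','dock']:
    for r in vision.pinpoint(n,'wrist'): print('pt',n,round(r['confidence'],2),r['at'],atz('wrist',r['at'],{'dock':0,'post_top':0.05}[n]))
E
```

```text
[ 0.5141 -0.1769  0.4206] [-3.1415  0.0002  1.1049]
[ 0.5458 -0.114   0.401 ] [-0.1097 -0.2161 -0.9702]
pt post_top 0.73 [219.8, 337.6] [ 0.5174 -0.1843  0.05  ]
pt dock 0.84 [207.1, 333.1] [ 0.5151 -0.181   0.    ]
```

View pics/w1.png

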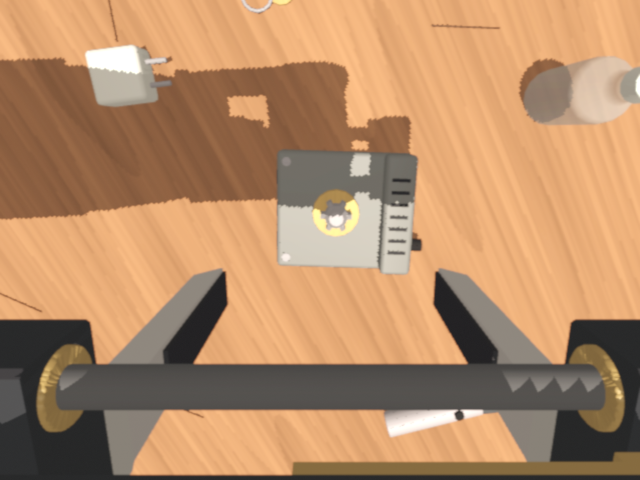

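```bash
python3 - <<'E'
from h import *
a=cv2.imread('pics/w1.png')[140:285,265:430]; cv2.imwrite('pics/w1c.png',cv2.resize(a,None,fx=4,fy=4,interpolation=2))
for r in vision.silhouettes('dock','wrist'): print(r['confidence'],r['at'],r['mask'].sum())
E
```

```text
0.83 [208.4, 344.3] 16193
```

View pics/w1c.png

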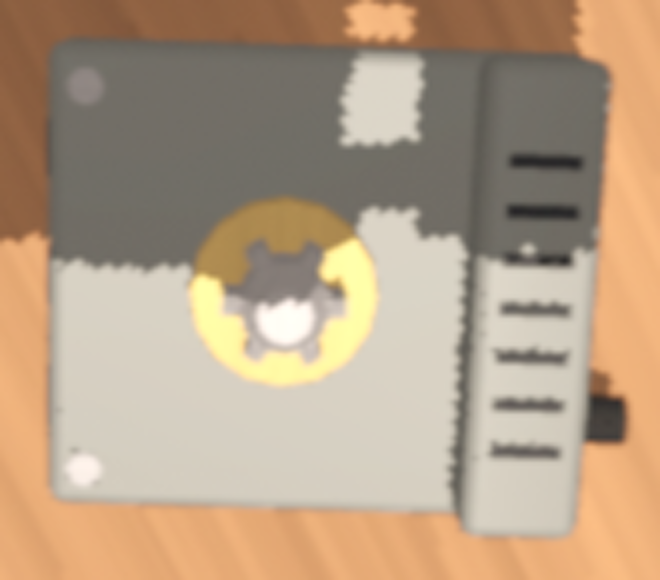

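```bash
cat > fitdock.py <<'E'
from h import *
from scipy.optimize import least_squares
np.set_printoptions(precision=4,suppress=True)
par=P('wrist')
# model xyz, crop(x,y)
M=[((0,0,.026),(284,291.5)),((0,0,.05),(285,318)),((-.055,.055,.018),(50,39)),((-.055,-.055,.018),(50,501)),((.07,.055,.034),(609,60)),((.07,-.055,.034),(577,536))]
m=np.array([a for a,_ in M]); px=np.array([(140+b[1]/4,265+b[0]/4) for _,b in M])
def mod(p):
    c,s=np.cos(p[2]),np.sin(p[2]); R=np.array([[c,-s,0],[s,c,0],[0,0,1]])
    return proj('wrist',m@R.T+[p[0],p[1],0],par)
w=np.array([2,2,1,1,1,1])[:,None]
r=least_squares(lambda p:((mod(p)-px)*w).ravel(),[.515,-.18,-.47])
print(r.x,np.degrees(r.x[2])); print(mod(r.x)-px)
print([atz('wrist',px[0],.026),atz('wrist',px[1],.05)])
E
python3 fitdock.py
```

```text
[ 0.5169 -0.1828 -0.4917] -28.17341902853264
[[ 0.4031 -0.1385]
 [-0.73   -0.034 ]
 [-0.0689 -1.3675]
 [ 1.2478 -0.7473]
 [-0.6074  1.9378]
 [ 1.3526  0.7585]]
[array([ 0.5172, -0.1825,  0.026 ]), array([ 0.5166, -0.1833,  0.05  ])]
```

```bash
python3 - <<'E'
from h import *
c,s=np.cos(-.4917),np.sin(-.4917); R=np.array([[c,-s,0],[s,c,0],[0,0,1]])
m=np.array([(0,0,.05),(-.055,.055,.018),(-.055,-.055,.018),(.07,-.055,.034),(.07,.055,.034)])@R.T+[.5169,-.1828,0]
th=np.linspace(0,6.28,30); ring=np.c_[.5169+.0215*np.cos(th),-.1828+.0215*np.sin(th),0*th+.026]
for cam,y0,x0 in [('scene',190,190),('top',210,340)]:
    a=cv2.resize(cv2.imread('pics/%s0.png'%cam)[y0:y0+100,x0:x0+130],None,fx=5,fy=5,interpolation=2)
    for pts,col in ((m[:1],(0,0,255)),(m[1:],(255,0,0)),(ring,(0,255,0))):
        for r,cc in proj(cam,pts): cv2.circle(a,(int((cc-x0+.5)*5),int((r-y0+.5)*5)),2,col,-1)
    cv2.imwrite('pics/chk_%s.png'%cam,a)
E
```

```text
(no output)
```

View pics/chk_scene.png

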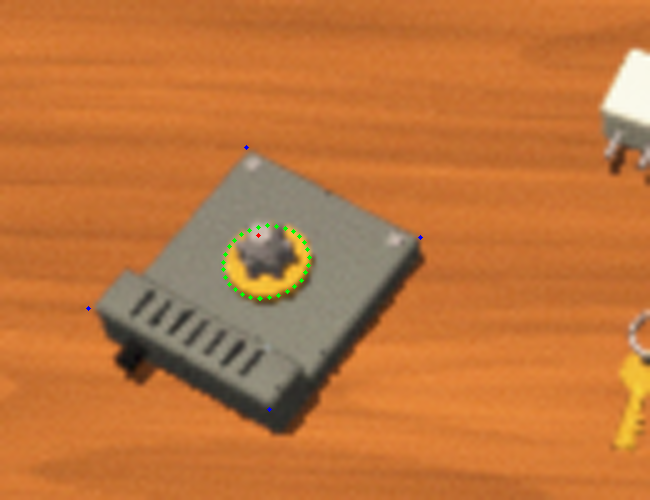

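View pics/chk_top.png

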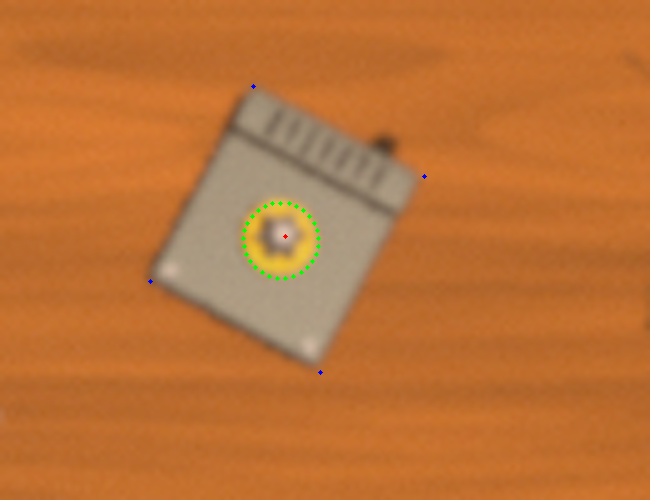

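arm_command:
  plan: [-1,0,0.79,0,0.22,-1,0,0.79,0,0.22,-1,0,0.79,0,0.22,-1,0,0.79,0,0.22,-1,0,0.79,0,0.22,-1,0,0.79,0,0.22,-1,0,0.79,0,0.22,-1,0,0.79,0,0.22,-1,0,0.79,0,0.22]

```text
time_s: 3.75
ee_pos: [0.5147, 0.1389, 0.4206]
eef_rot: [-3.142, 0.0, 1.566]
force: [-0.3, 0.3, -0.1]
grip_width: 0.0943
```

```bash
python3 - <<'E'
from h import *
np.set_printoptions(precision=4,suppress=True)
print(sensors.get_obs()['ee_pos'],sensors.get_obs()['eef_rot'])
snap('wrist','w2.png'); K,k1,R,t=P('wrist'); print(-R.T@t,R[2])
for n,z in [('plate_top',.122),('lip_mid',.06),('cradle',0)]:
    for r in vision.pinpoint(n,'wrist'): print('pt',n,round(r['confidence'],2),r['at'],atz('wrist',r['at'],z))
E
```

```text
[0.5147 0.1389 0.4206] [-3.1415  0.0003  1.5661]
[0.5154 0.209  0.4009] [-0.002  -0.2421 -0.9702]
pt plate_top 0.82 [155.2, 117.7] [0.3763 0.1929 0.122 ]
pt plate_top 0.63 [231.4, 319.3] [0.5076 0.1409 0.122 ]
pt plate_top 0.57 [50.2, 302.3] [0.4985 0.256  0.122 ]
pt lip_mid 0.84 [214.9, 294.7] [0.4856 0.14   0.06  ]
pt lip_mid 0.73 [81.5, 280.6] [0.4776 0.2444 0.06  ]
pt lip_mid 0.72 [60.9, 45.8] [0.2998 0.2602 0.06  ]
pt cradle 0.91 [57.8, 62.2] [0.2769 0.2719 0.    ]
pt cradle 0.67 [151.7, 182.5] [0.3767 0.1891 0.    ]
pt cradle 0.6 [202.1, 322.7] [0.5078 0.1404 0.    ]
pt cradle 0.58 [74.0, 311.6] [0.4989 0.257  0.    ]
```

View pics/w2.png

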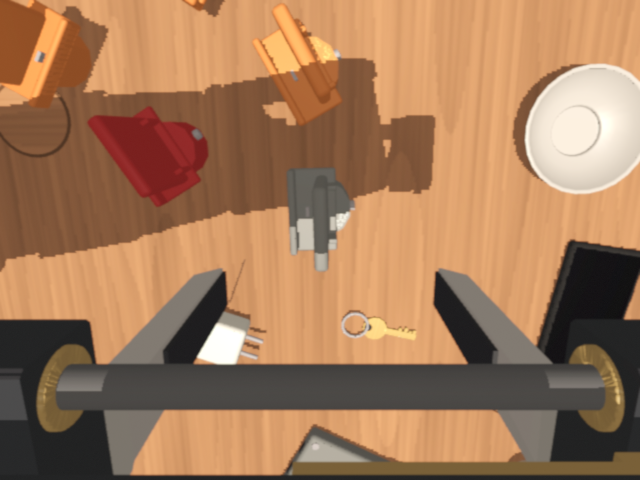

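```bash
python3 - <<'E'
from h import *
a=cv2.imread('pics/w2.png')[155:285,265:395]; cv2.imwrite('pics/w2c.png',cv2.resize(a,None,fx=5,fy=5,interpolation=2))
E
```

```text
(no output)
```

View pics/w2c.png

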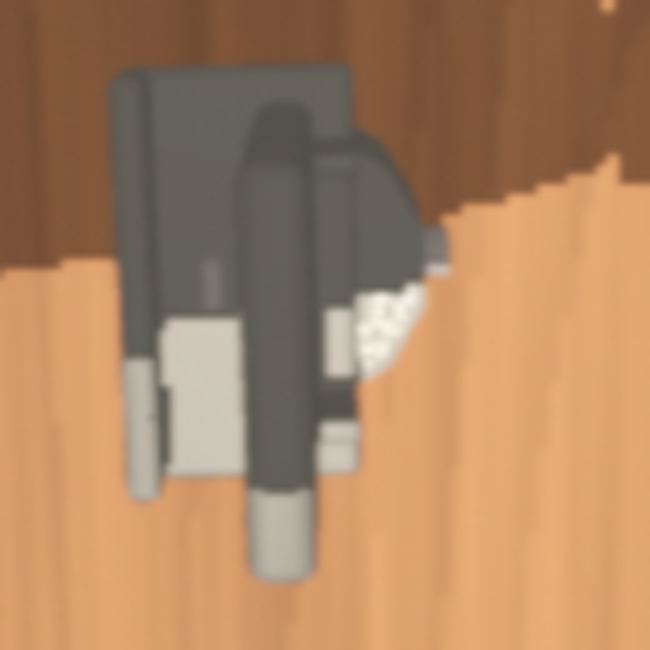

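```bash
python3 - <<'E'
from h import *
np.set_printoptions(precision=4,suppress=True)
f=lambda x,y,z: atz('wrist',(155+y/5,265+x/5),z)
a=f(276.5,165,.122); b=f(282.5,580,.122)
c=f(131,72,.06); d=f(145,500,.06)
for p,q in((a,b),(c,d)):
    v=p-q; print(p,q,(p+q)/2,np.linalg.norm(v),np.degrees(np.arctan2(-v[0],v[1])))
e=f(448,250,.024);print('screw',e)
print(f(240,165,.122),f(313,165,.122),f(250,560,.122),f(315,560,.122))
E
```

```text
[0.5086 0.1708 0.122 ] [0.5088 0.1125 0.122 ] [0.5087 0.1417 0.122 ] 0.05831461749052562 0.16900322654765246
[0.4838 0.1775 0.06  ] [0.4841 0.1055 0.06  ] [0.484  0.1415 0.06  ] 0.07202779836633609 0.2710983686340019
screw [0.5372 0.1417 0.024 ]
[0.5037 0.1709 0.122 ] [0.5135 0.1708 0.122 ] [0.5043 0.1155 0.122 ] [0.5133 0.1154 0.122 ]
```

arm_command:
  plan: [-1,-0.015,0.005,-0.1,0,-1,-0.015,0.005,-0.2,0,-1,-0.015,0.005,-0.3,0,-1,-0.015,0.005,-0.364,0,-1,-0.015,0.005,-0.364,0,-1,-0.015,0.005,-0.364,0]
  newtons: 45

```text
time_s: 4.55
ee_pos: [0.509, 0.1414, 0.2759]
eef_rot: [3.141, -0.0, 1.566]
force: [0.6, -0.8, 0.2]
grip_width: 0.094
```

```bash
python3 - <<'E'
from h import *
np.set_printoptions(precision=4,suppress=True)
print(sensors.get_obs()['ee_pos'],sensors.get_obs()['eef_rot'])
a=snap('wrist','w3.png'); snap('scene','s3.png')
b=cv2.imread('pics/s3.png')[150:270,310:450]; cv2.imwrite('pics/s3c.png',cv2.resize(b,None,fx=4,fy=4,interpolation=2))
E
```

```text
[0.509  0.1414 0.2759] [ 3.1412 -0.0001  1.5657]
```

View pics/w3.png

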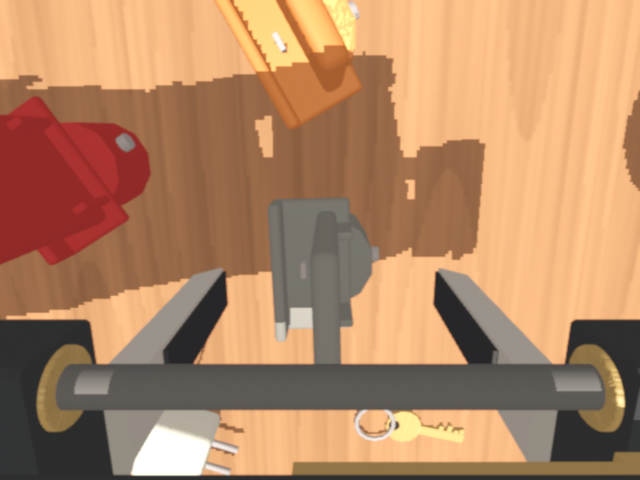

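View pics/s3c.png

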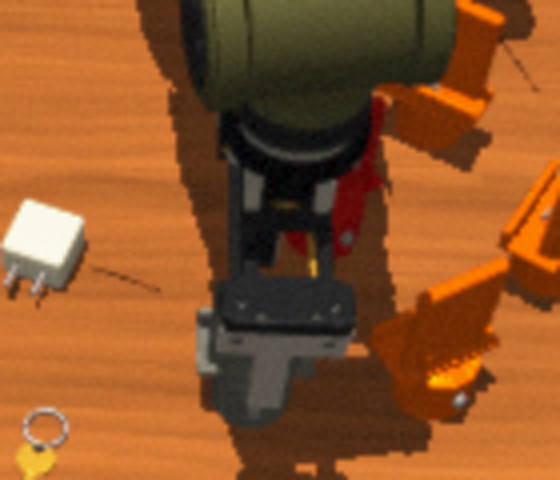

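The plate (columns ~313–340 in the wrist view) is centred between the fingers, with no contact yet. Closing.

arm_command:
  plan: [1,0,0,0,0,1,0,0,0,0,1,0,0,0,0,1,0,0,0,0,1,0,0,0,0,1,0,0,0,0,1,0,0,0,0,1,0,0,0,0,1,0,0,0,0,1,0,0,0,0]
  newtons: 55

```text
time_s: 5.65
ee_pos: [0.5086, 0.1418, 0.275]
eef_rot: [-3.141, 0.0, 1.566]
force: [-1.1, -0.3, 0.5]
grip_width: 0.0174
```

arm_command:
  plan: [1,0,0,0,0,1,0,0,0,0,1,0,0,0,0,1,0,0,0,0]
  newtons: 55

```text
time_s: 6.05
ee_pos: [0.5086, 0.1418, 0.2749]
eef_rot: [-3.141, 0.0, 1.567]
force: [0.4, 0.8, -1.9]
grip_width: 0.0098
```

arm_command:
  plan: [1,0,0,0.06,0,1,0,0,0.15,0,1,0,0,0.25,0,1,0,-0.1,0.25,-0.03,1,0.01,-0.2,0.25,-0.06,1,0.01,-0.3,0.25,-0.09,1,0.01,-0.4,0.25,-0.12,1,0.01,-0.5,0.25,-0.15,1,0.02,-0.6,0.25,-0.18,1,0.02,-0.7,0.25,-0.21,1,0.02,-0.78,0.25,-0.237,1,0.02,-0.81,0.25,-0.237,1,0.02,-0.81,0.25,-0.237,1,0.02,-0.81,0.25,-0.237]

```text
time_s: 7.45
ee_pos: [0.5167, -0.1813, 0.3749]
eef_rot: [-3.141, -0.0, 1.071]
force: [-0.9, 0.6, -2.6]
grip_width: 0.0098
```

```bash
python3 - <<'E'
from h import *
np.set_printoptions(precision=4,suppress=True)
o=sensors.get_obs();print(o['ee_pos'],o['eef_rot'],o['force'],o['moment'],o['grip_width'])
snap('wrist','w4.png'); snap('scene','s4.png'); snap('top','t4.png')
b=cv2.imread('pics/s4.png')[150:290,180:340]; cv2.imwrite('pics/s4c.png',cv2.resize(b,None,fx=4,fy=4,interpolation=2))
b=cv2.imread('pics/t4.png')[200:310,330:460]; cv2.imwrite('pics/t4c.png',cv2.resize(b,None,fx=4,fy=4,interpolation=2))
E
```

```text
[ 0.5167 -0.1813  0.3749] [-3.1411 -0.0002  1.0714] [-0.9158  0.6231 -2.6253] [-0.0184 -0.0141 -0.0169] 0.009764743030479665
```

View pics/w4.png

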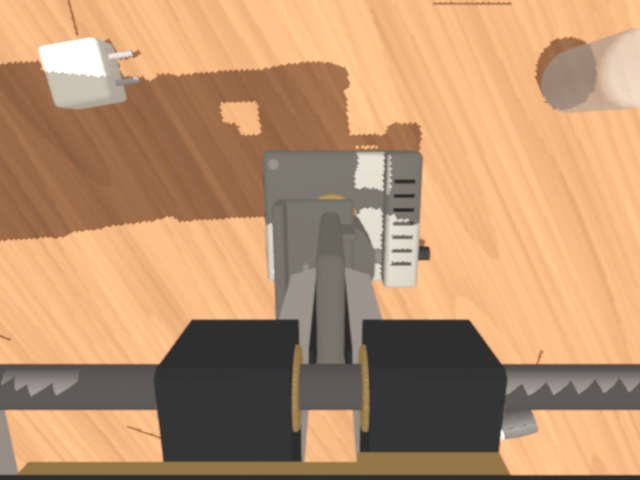

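View pics/s4c.png

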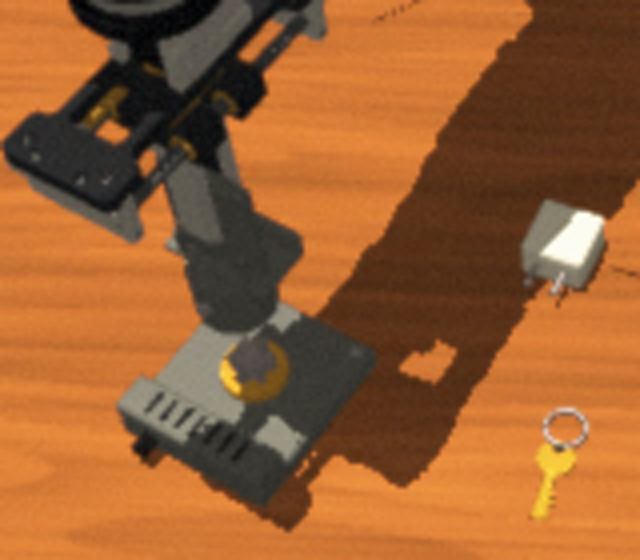

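```bash
python3 - <<'E'
from h import *
a=cv2.imread('pics/w3.png')[190:360,255:395]
b=cv2.imread('pics/w4.png')[190:360,255:395]
cv2.imwrite('pics/cmp.png',cv2.resize(np.hstack([a,b]),None,fx=2.8,fy=2.8,interpolation=2))
E
```

```text
(no output)
```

View pics/cmp.png

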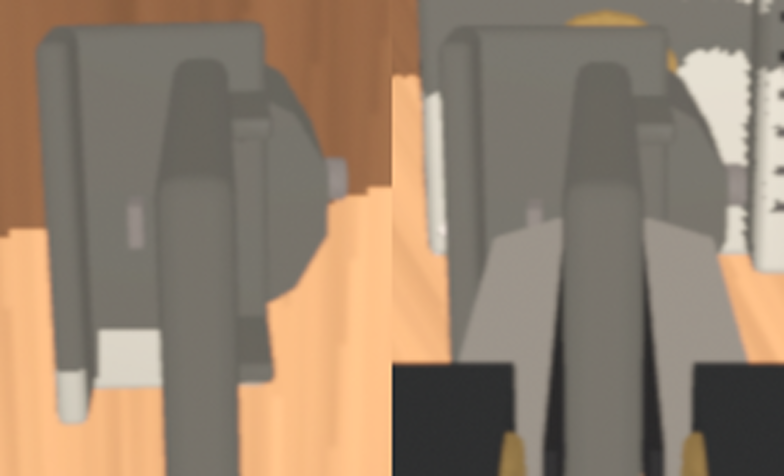

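arm_command:
  plan: [1,0,-0.002,-0.05,0,1,0,-0.002,-0.1,0,1,0,-0.002,-0.1,0,1,0,-0.002,-0.1,0]

```text
time_s: 8.0
ee_pos: [0.5169, -0.1824, 0.3356]
eef_rot: [3.142, -0.0, 1.071]
force: [0.1, 0.6, -1.5]
grip_width: 0.0094
```

```bash
python3 - <<'E'
from h import *
np.set_printoptions(precision=4,suppress=True)
o=sensors.get_obs();print(o['ee_pos'],o['eef_rot'],o['force'],o['moment'],o['grip_width'])
snap('wrist','w5.png'); snap('scene','s5.png'); snap('top','t5.png')
b=cv2.imread('pics/s5.png')[190:290,190:300]; cv2.imwrite('pics/s5c.png',cv2.resize(b,None,fx=6,fy=6,interpolation=2))
b=cv2.imread('pics/w5.png')[130:300,240:440]; cv2.imwrite('pics/w5c.png',cv2.resize(b,None,fx=4,fy=3.5,interpolation=2))
E
```

```text
[ 0.5169 -0.1824  0.3356] [ 3.1415 -0.0001  1.0711] [ 0.0857  0.6035 -1.4612] [-0.0385 -0.1     0.0038] 0.009447619427991587
```

View pics/w5c.png

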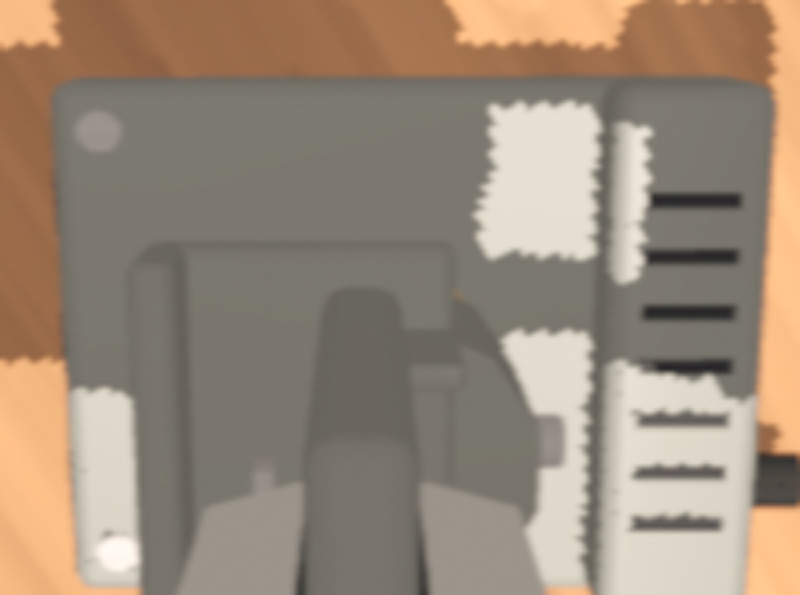

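View pics/s5c.png

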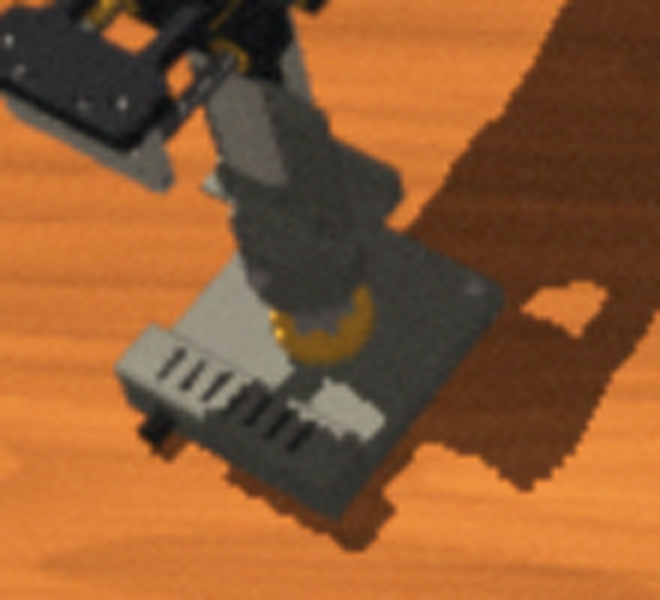

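```bash
cat > fit5.py <<'E'
from h import *
from scipy.optimize import least_squares
np.set_printoptions(precision=4,suppress=True)
par=P('wrist')
def fit(M,z,x0,free_z=False):
    m=np.array([a for a,_ in M]); px=np.array([(130+b[1]/3.5,240+b[0]/4) for _,b in M])
    def mod(p):
        c,s=np.cos(p[2]),np.sin(p[2]); R=np.array([[c,-s,0],[s,c,0],[0,0,1]])
        return proj('wrist',m@R.T+[p[0],p[1],z],par)
    r=least_squares(lambda p:(mod(p)-px).ravel(),x0)
    print(r.x,np.degrees(r.x[2])); print((mod(r.x)-px))
    return r.x
d=fit([((-.055,.055,.018),(54,79)),((-.055,-.055,.018),(79,586)),((.07,.055,.034),(776,84)),((.042,.055,.034),(612,84))],0,[.517,-.183,-.49])
c=fit([((-.005,.03,.122),(305,437)),((.005,.03,.122),(415,437)),((.012,.036,.046),(453,243)),((-.028,.036,.060),(132,265)),((.029,0,.024),(565,440))],.0607,[.517,-.183,-.49])
R=np.array([[np.cos(d[2]),np.sin(d[2])],[-np.sin(d[2]),np.cos(d[2])]])
print('cradle in dock frame mm',R@(c-d)[:2]*1e3)
E
python3 fit5.py
```

```text
[ 0.5172 -0.1834 -0.4985] -28.56250059187849
[[-0.1439 -1.8684]
 [ 1.7887 -1.3869]
 [-0.5323  2.1378]
 [-0.4699  0.8378]]
[ 0.5172 -0.1832 -0.4919] -28.182704242066496
[[ 0.4756 -0.7153]
 [ 0.237   1.8427]
 [ 0.2268  0.7116]
 [-0.5203 -2.0398]
 [-0.7158 -0.2774]]
cradle in dock frame mm [0.0113 0.1546]
```

arm_command:
  plan: [1,0,0,-0.02,0,1,0,0,-0.035,0,1,0,0,-0.045,0,1,0,0,-0.05,0,1,0,0,-0.05,0]

```text
time_s: 8.65
ee_pos: [0.5166, -0.183, 0.3147]
eef_rot: [-3.141, 0.0, 1.07]
force: [-0.5, 0.7, -2.5]
grip_width: 0.0098
```

arm_command:
  plan: [1,0,0,-0.008,0,1,0,0,-0.016,0,1,0,0,-0.025,0,1,0,0,-0.025,0]

```text
time_s: 9.05
ee_pos: [0.5166, -0.1829, 0.3045]
eef_rot: [-3.141, 0.0, 1.07]
force: [0.3, -0.5, -1.9]
grip_width: 0.0097
```

arm_command:
  plan: [1,0,0,-0.01,0,1,0,0,-0.02,0,1,0,0,-0.026,0,1,0,0,-0.026,0,1,0,0,-0.026,0]
  newtons: 60

```text
time_s: 9.55
ee_pos: [0.5167, -0.183, 0.2951]
eef_rot: [3.141, -0.0, 1.07]
force: [-2.1, 0.9, 5.7]
grip_width: 0.0099
```

arm_command:
  plan: [1,0,0,-0.003,0,1,0,0,-0.006,0,1,0,0,-0.006,0,1,0,0,-0.006,0]

```text
time_s: 9.95
ee_pos: [0.5167, -0.183, 0.2929]
eef_rot: [3.141, -0.0, 1.07]
force: [-1.5, 1.8, 7.6]
grip_width: 0.0095
```

arm_command:
  plan: [1,0,0,-0.0025,0,1,0,0,-0.0025,0,1,0,0,-0.0025,0]

```text
time_s: 10.25
ee_pos: [0.5167, -0.183, 0.2929]
eef_rot: [3.14, -0.0, 1.07]
force: [-6.8, 1.9, 18.4]
grip_width: 0.0094
```

```bash
python3 - <<'E'
from h import *
np.set_printoptions(precision=4,suppress=True)
o=sensors.get_obs();print(o['ee_pos'],o['eef_rot'],o['force'],o['moment'],o['grip_width'])
snap('wrist','w6.png'); snap('scene','s6.png')
b=cv2.imread('pics/s6.png')[190:290,190:300]; cv2.imwrite('pics/s6c.png',cv2.resize(b,None,fx=6,fy=6,interpolation=2))
b=cv2.imread('pics/w6.png')[130:300,240:440]; cv2.imwrite('pics/w6c.png',cv2.resize(b,None,fx=4,fy=3.5,interpolation=2))
E
```

```text
[ 0.5167 -0.183   0.2929] [ 3.1402 -0.0001  1.0701] [-6.8175  1.9006 18.4113] [0.7201 1.6188 0.0052] 0.0094167441241499
```

View pics/w6c.png

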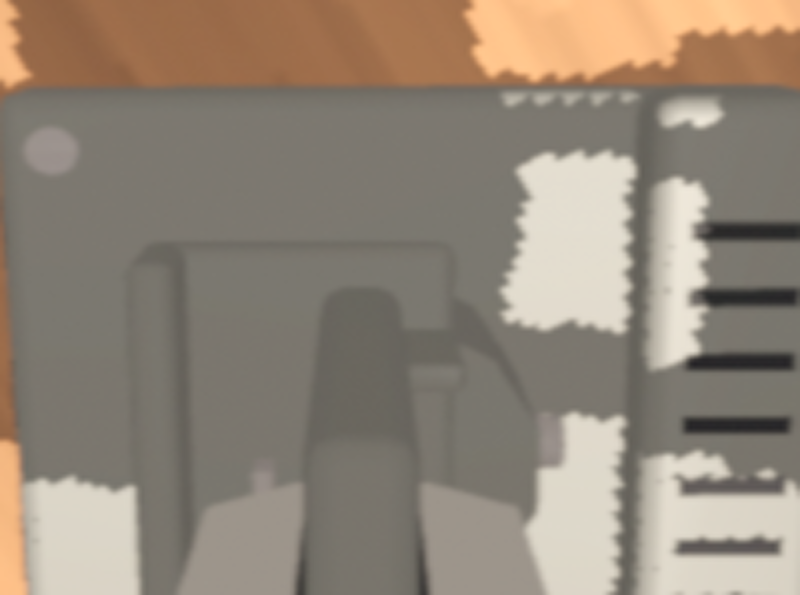

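View pics/s6c.png

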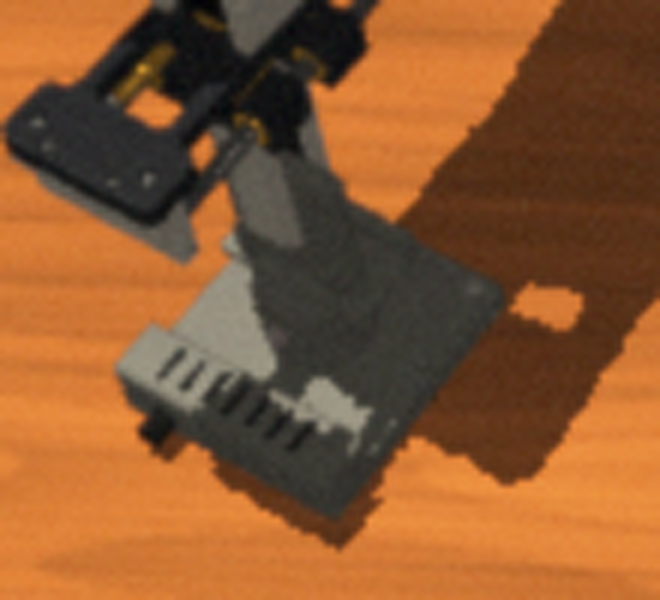

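arm_command:
  plan: [1,0,0,-0.001,0,1,0,0,-0.001,0,1,0,0,-0.001,0,1,0,0,-0.001,0,1,0,0,-0.001,0]

```text
time_s: 10.85
ee_pos: [0.5167, -0.183, 0.2929]
eef_rot: [3.14, -0.0, 1.07]
force: [-7.9, 2.7, 22.1]
grip_width: 0.0099
```

```bash
python3 - <<'E'
from h import *
print(job.hand_in())
o=sensors.get_obs();print(o['time_s'],o['ee_pos'],o['force'],o['grip_width'])
E
```

```text
the job is handed in; nothing more can be done
None
the job is handed in; nothing more can be done
```

The grey cradle is on the dock, pushed fully down, and the gripper is still holding and pressing it. I handed the job in at about 10.9 s. I gripped it by the back plate, carried it over the post, turned it about 28° to match the dock, and lowered it until the splines meshed and it stopped.

**Alignment:** Just above the post, a fit to the wrist picture put the cradle within about 0.2 mm and 0.4° of the dock.

**Seated:**
- The tool stopped at 0.2929 m, which puts the underside about 17.9 mm above the shelf; home is 18 mm.
- Pushing further did not move it. The upward force rose from 7.6 to 22 N, as expected for cradle against deck.
- The contact ring is no longer visible in the last scene picture.
- The cradle sits at the same pixels in the wrist picture before and after insertion, so it did not slip in the grip.

**Holding:** The grip is set to 60 N on the 10 mm plate.

**What disagreed:**
- The wrist camera's position for the cradle was about 1.4 mm off. I only relied on measurements of cradle and dock in the same picture.
- A sideways force of about 8 N remains while pressing. I left it because the pose held steady.

I did not touch the other things on the shelf on purpose. I did not check their positions again afterwards.

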